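# Move a blank flange to the empty rest with the flat lifter

## Task

Take the flat lifter by its grip, slide its blade under the round blank flange, lift the flange and carry it, level, over to the empty rest. Lay it flat and centred on the two rails of that rest, leave the lifter standing on the bench and let go. Do not touch the flange with the gripper, and leave the square plate where it is.

Things in the scene. Friction and masses are not known exactly. Their poses are not given: they have to be found in the camera images.
- lifter: Flat lifter (spatula with raised grip), 250 g, upright on the bench. Origin: underside below mid-grip; x towards the blade tip, z up. Steel blade x = 50 to 175 mm, 54 wide, 3 thick, underside z = 0. Black grip bar along x, 112 long, 18 wide, z = 40 to 62 mm: grip across it from above at x = 0, z = 51 mm. Necks, 30 wide, at x = 52 and -52 mm; rear foot 50 wide, back to x = -70 mm, z = 0.
- flange: Round blank flange: aluminium disc, 140 mm across, 6 thick, 140 to 280 g, four dark bolt holes. Origin: centre of its underside, z up. Lies loose and centred on a rest just like rest_empty, underside 40 mm above the bench. At the start its x axis is its rest's x: along the rails to the closed end, away from the robot. The blade goes in between the rails along this +x.
- plate: Square plate, to be left alone: aluminium, 130 x 130 x 6 mm, four dark bolt holes, lying loose on the third rest of the same kind. Origin: centre of its underside, 40 mm above the bench, z up.
- rest_empty: Empty rest, grey plastic, fixed. Origin: its centre on the bench, z up. Two rails along x, 150 long, 22 wide, 40 high; gap between them 84 mm, bare bench below, open above and at the -x end (robot side), shut at x = 60 to 75 mm by a crossbar as high. The three rests stand side by side in any order, about 270 mm apart, each turned up to 12 degrees from straight ahead.
Not all that is in view belongs to the job. What is shaped like the flange but red or yellow is not meant. Leave any orange look-alike of the rest_empty alone.

How it is judged:
On the way:
1. the flange is carried on the lifter, clear above its rest (contact force between lifter and flange above 0.5 N and height (world z) of flange above 0.055 m), for 0.2 s.
At the end, for the whole second after the job is handed in: The flange lies flat (within 5 degrees) and at rest on the rails of the empty rest, its centre within 22 mm of the rest's centre; the lifter stands upright and at rest on the bench, its blade still under the flange or drawn out, either is fine; the square plate is within 20 mm of where it was (horizontal distance between flange and rest_empty below 0.022 m and height (world z) of flange between 0.036 and 0.045 m and angle between flange's own z axis and vertical below 0.09 rad and linear speed of each of flange, lifter below 0.02 m/s and height (world z) of lifter below 0.008 m and angle between lifter's own z axis and vertical below 0.15 rad and distance of plate from where it was at the start of the episode below 0.02 m); the robot touches nothing.
It fails at once if the gripper's fingers touch the flange (contact force between the fingers and flange above 1 N).
It fails at once if the flange is tipped by more than 25 degrees (angle between flange's own z axis and vertical above 0.44 rad).
It fails at once if the square plate is shifted by more than 20 mm (distance of plate from where it was at the start of the episode above 0.02 m).
It also fails if it takes over 53 s, if anything falls off the work surface, if the arm or the gripper's body presses on something with over 40 N, if the wrist force passes 120 N, or if a joint passes its speed limit or range.

## Robot

A 6-joint arm with a two-finger parallel gripper is mounted at the origin on the work surface. World frame = base frame: x ahead of the robot, y to its left, z up, the work surface at z = 0. Lengths are in m, angles in rad, forces in N, time in s.
With the tool pointing down it reaches from about 0.375 to 0.975 m from the base axis. Payload 3.8 kg.
Tool frame: the origin (TCP) lies at the very end of the fingers, on their centre line; the grasp point (between the pads) lies 19 mm behind it; z points along the fingers, y is the line along which they close (so a half turn about z gives the same grasp; the last joint's range is limited). The gripper opens to 85 mm and grips with 20 to 120 N. Pads are 22 mm wide; open, the fingers measure 114 mm over their backs; the gripper's body (76 mm by 85 mm) begins 54 mm behind the grasp point. The pads swing forward as they close: fully open they stand 13 mm farther back than shut.
Start: joints at [-1.143, 0.264, 1.604, -0, 1.274, -0.037], TCP at [0.303, -0.603, 0.231] pointing down, gripper open.
Joint ranges: [-2.63, 2.63], [-0.94, 2.18], [0.31, 2.57], [-1.31, 4.45], [0, 2.66], [-2.55, 2.55]. Speed limits (rad/s): [2.57, 2.57, 3.14, 3.14, 3.14, 3.14].

## Interface

Orientations are given as a rotation vector (axis times angle).
In Python, from workcell import monitor, viewer, job gives the robot as it stands. The module is installed in compiled form; this text tells all that it offers.
- The arm moves only by the tool step_arm, never from a script. Its argument "series" is one flat list of numbers, 4 for each row, row after row: the shift along the tool's x, y, z in m, then the turn about the tool's z in rad. A call has 1 to 8 rows; each row is the pose to reach, as a shift and turn from the pose commanded when the call began, along the tool's axes at that moment; what a row does not reach only later rows make up. A row lasts 1/8 s, in which the tool goes at most 62.5 mm and 10.7 degrees, less where a joint would pass 70% of its speed; a pose out of reach is approached as far as the arm can. A call with a gripper value outside its range is refused whole. "gripper" is the opening, from 0 (shut) to 1 (fully open), set as the call begins (left out, the last holds). The fingers move at their own pace and stop on an object; "newtons" is the grip in N (left out, the last holds). Time passes only in rows, so rows that repeat a pose let the fingers close. It gives the time, the measured TCP pose, the force, the opening and the grip force at its end, in the units of the state.
- monitor.read_state(): the state, without advancing time (a new reading comes with each control period).
- viewer.read_camera(name): name is "scene" or "side" or "wrist"; returns a dict with "image" (420x560x3 uint8, red, green, blue), "intrinsics" (3x3 intrinsics, pixels), "distortion" ([k1, k2, p1, p2, k3] as OpenCV has them; the pictures are not rectified), "T" (4x4, takes a point from camera to world coordinates); the wrist camera has in their place "hand_eye" (4x4, takes a point from camera to tool coordinates, whose origin is the TCP and whose axes are the flange's). Camera axes: x right, y up, looking along -z (the intrinsics and any distortion apply to the point x, -y, -z); pixel columns grow to the right and rows downward; lengths in m; the calibration is good to about 2 mm. A picture is of the moment at which its call begins: read the wrist's pose just before it. There is no depth.
- job.finish_job(): hands the job in; it is judged then, once.
Trained networks look in a picture, given as the dict that the camera call returned (one of the last four; its "shot" number tells which), for a name from the list of things; names that differ only in an ending like _2 or _b are one class to them, and where a whole thing is asked for, a point or a joint stands for the part that bears it (a point fixed in the world has none). Each returns a list of dicts, best first, with "score" (0 to 1); they miss things now and then, are a little off and sometimes report something else, mostly with a low value. They report only what shows in the picture. A call takes as long as a camera call. They do not tell look-alikes from the thing itself.
- viewer.boxes_of(picture, label): "extent" ([centre column, centre row, width, height] in pixels, round what is visible of it).
- viewer.spot_point(picture, label): "point" ([column, row] in pixels: a listed point, or the origin of a listed thing).
The state is a dict: "time": time; "q": joint angles; "joint_vel": joint speeds; "joint_torque": joint torques, N m; "tool_pos": TCP position; "tcp_rot": TCP orientation; "wrist_force": force on the tool from outside, world axes, zero at the start; "torque": the same for the moment, N m; "width": opening from 0.0 (shut) to 1.0 (fully open); "grip_force": force on a finger pad.
Only numpy, scipy, OpenCV 4.12 (cv2) and the standard library are available. Lean on these libraries where they do the work, as an engineer would, in place of code of your own. Each camera call takes 0.05 s, during which the arm holds its last target. There are 200 camera calls.

## Working session

There is one attempt and no reset: what is moved stays moved. The work goes in short steps, Python scripts to look and compute and a tool call to move; the robot and the scene stay as the last step left them, time stands still between calls to the robot, and variables do not carry over. Pictures are saved under pics/ and viewed, at most 10 in all, crops included, and the job is handed in when it is done.

Besides the shell and the picture viewer there is one more tool, called after "Request:" by a JSON object that holds its "name" and its "arguments", one argument or row to a line. step_arm: Moves the arm, as the interface text tells. Its arguments: {"type":"object","properties":{"series":{"type":"array"},"gripper":{"type":"number"},"newtons":{"type":"number"}},"required":["series"]}

```bash
mkdir -p pics; cat > h.py <<'E'
import numpy as np, cv2
from scipy.spatial.transform import Rotation as R
from workcell import monitor, viewer, job
def pose():
    s=monitor.read_state(); T=np.eye(4); T[:3,:3]=R.from_rotvec(s["tcp_rot"]).as_matrix(); T[:3,3]=s["tool_pos"]; return T,s
def shot(name):
    T,s=pose(); p=viewer.read_camera(name)
    p["Tw"]=T@np.array(p["hand_eye"]) if "hand_eye" in p else np.array(p["T"]); return p
def to_world(p,px,z):
    u=cv2.undistortPoints(np.array(px,float).reshape(-1,1,2),np.array(p["intrinsics"]),np.array(p["distortion"])).reshape(-1,2)
    d=np.c_[u[:,0],-u[:,1],-np.ones(len(u))]@p["Tw"][:3,:3].T; o=p["Tw"][:3,3]
    return o+d*((z-o[2])/d[:,2])[:,None]
def to_px(p,X):
    Xc=(np.atleast_2d(X)-p["Tw"][:3,3])@p["Tw"][:3,:3]
    return cv2.projectPoints(Xc*[1,-1,-1],np.zeros(3),np.zeros(3),np.array(p["intrinsics"]),np.array(p["distortion"]))[0].reshape(-1,2)
def save(p,n,box=None,f=1):
    im=p["image"][:,:,::-1]
    if box: im=im[box[1]:box[3],box[0]:box[2]]
    cv2.imwrite("pics/"+n,cv2.resize(im,None,fx=f,fy=f,interpolation=cv2.INTER_CUBIC))
E
python3 - <<'E'
from h import *
Z=dict(lifter=0,flange=.04,plate=.04,rest_empty=0)
ims=[]
for c in ("scene","side","wrist"):
    p=shot(c); ims.append(p["image"]); print(c,p["Tw"][:3,3].round(3))
    for l in Z:
        for d in viewer.spot_point(p,l):
            print(l,round(d["score"],2),np.round(d["point"]),to_world(p,[d["point"]],Z[l]).round(3)[0])
    save(p,c+"0.png",f=1.4)
print(pose())
E
```

```text
scene [ 1.245 -0.177  0.915]
lifter 0.96 [251. 183.] [0.446 0.046 0.   ]
lifter 0.62 [162. 253.] [ 0.601 -0.272  0.   ]
flange 0.83 [268. 236.] [0.685 0.014 0.04 ]
flange 0.81 [241. 315.] [ 0.874 -0.128  0.04 ]
flange 0.56 [364. 253.] [0.832 0.232 0.04 ]
plate 0.66 [158. 255.] [ 0.632 -0.279  0.04 ]
rest_empty 0.71 [359. 151.] [0.445 0.441 0.   ]
rest_empty 0.57 [334. 204.] [0.623 0.255 0.   ]
side [-0.048  0.811  0.635]
lifter 0.72 [360. 262.] [0.431 0.048 0.   ]
flange 0.89 [167. 235.] [0.757 0.292 0.04 ]
flange 0.69 [279. 196.] [0.7   0.004 0.04 ]
flange 0.58 [276. 172.] [ 0.797 -0.088  0.04 ]
plate 0.74 [374. 167.] [ 0.621 -0.282  0.04 ]
rest_empty 0.95 [221. 270.] [ 0.623  0.262 -0.   ]
rest_empty 0.66 [213. 367.] [0.439 0.443 0.   ]
wrist [ 0.361 -0.576  0.374]
(array([[ 8.93928265e-01,  4.48210058e-01,  3.71059475e-05,
         3.02556801e-01],
       [ 4.48210059e-01, -8.93928264e-01, -4.21874707e-05,
        -6.03394706e-01],
       [ 1.42612065e-05,  5.43438314e-05, -9.99999998e-01,
         2.31328023e-01],
       [ 0.00000000e+00,  0.00000000e+00,  0.00000000e+00,
         1.00000000e+00]]), {'time': 0.75, 'q': array([-1.14291549e+00,  2.63842842e-01,  1.60398198e+00,  1.70000089e-05,
        1.27371405e+00, -3.68861396e-02]), 'joint_vel': array([-0.00297054, -0.00115473,  0.00018837, -0.00086097, -0.00050876,
        0.00028685]), 'joint_torque': array([-6.48668010e-04, -5.14919865e+01, -3.67662084e+01, -8.45863360e-05,
        7.80706287e-04, -8.55778637e-06]), 'tool_pos': array([ 0.3025568 , -0.60339471,  0.23132802]), 'tcp_rot': array([3.05710096e+00, 7.23482206e-01, 4.14573716e-05]), 'wrist_force': array([-0.96310902,  0.08045053,  0.63871381]), 'torque': array([-0.01964654,  0.0344214 ,  0.03743498]), 'grip_force': 0.0, 'width': 0.9988677559251906})
```

View pics/scene0.png

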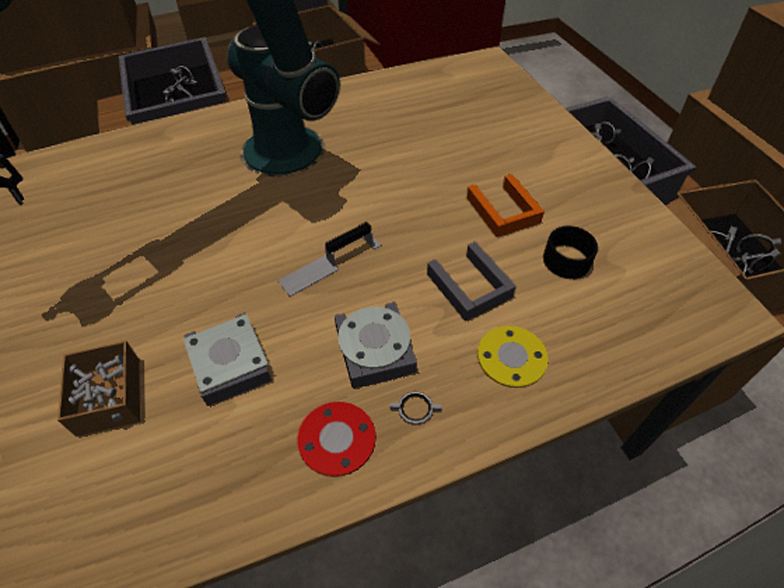

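View pics/side0.png

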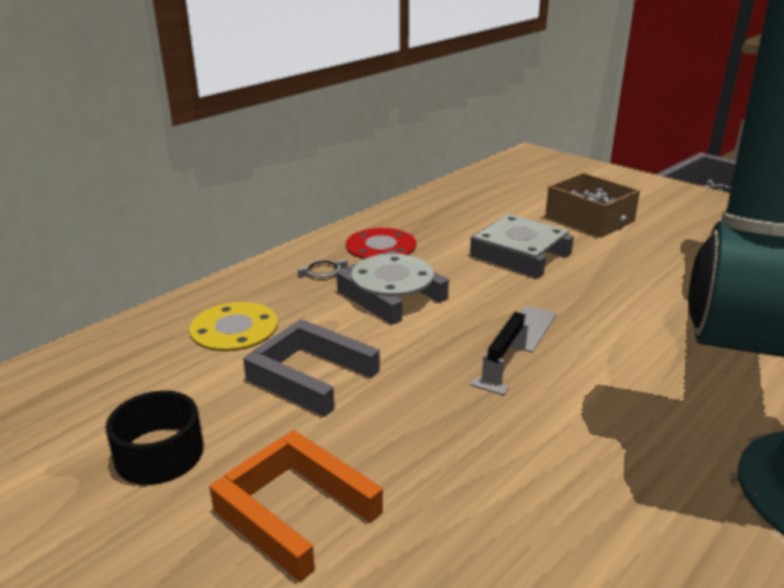

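The flange is the silver disc on the grey rest at scene (268,236). The red disc (241,312) and the yellow one (366,254) are look-alikes. The empty rest is the grey U at (334,204), not the orange one at (359,151). The lifter is at (251,183), with its blade tip towards (205,205). I'll confirm with an enlarged crop.

```bash
cat >> h.py <<'E'
def plan(x,y,z,yaw):
    "shift+turn in tool axes to TCP (x,y,z) with tool x at world yaw (deg)"
    T,s=pose(); cur=np.degrees(np.arctan2(T[1,0],T[0,0])); d=(yaw-cur+180)%360-180
    print("t",s["time"],"tcp",T[:3,3].round(4),"yaw",cur.round(2),"-> shift",(T[:3,:3].T@(np.array([x,y,z])-T[:3,3])).round(4),"turn",-np.radians(d).round(4))
E
python3 - <<'E'
from h import *
p=shot("scene"); save(p,"scene_crop.png",(180,110,400,270),3.5)
a=to_world(p,np.array([[282,281],[290,294]])/1.4,.003); g=to_world(p,np.array([[327,252],[370,228]])/1.4,.062)
print(a.round(3),g.round(3)); d=a.mean(0)-g.mean(0); print(np.degrees(np.arctan2(d[1],d[0])), g.mean(0))
yaw=np.degrees(np.arctan2(d[1],d[0]))
plan(*g.mean(0)[:2],.26,yaw)
print(np.array(viewer.read_camera("wrist")["hand_eye"]).round(3), p["intrinsics"])
E
```

```text
[[ 0.461 -0.12   0.003]
 [ 0.503 -0.114  0.003]] [[ 0.47  -0.013  0.062]
 [ 0.438  0.097  0.062]]
-79.85410314068885 [0.45395938 0.04189908 0.062     ]
t 0.8 tcp [ 0.3026 -0.6034  0.2313] yaw 26.63 -> shift [ 0.4246 -0.509  -0.0287] turn 1.8585
[[ 0.001  0.966  0.26   0.064]
 [ 1.    -0.001 -0.001  0.001]
 [-0.     0.26  -0.966 -0.142]
 [ 0.     0.     0.     1.   ]] [[384.04240754   0.         284.38641735]
 [  0.         384.04240754 211.73164906]
 [  0.           0.           1.        ]]
```

View pics/scene_crop.png

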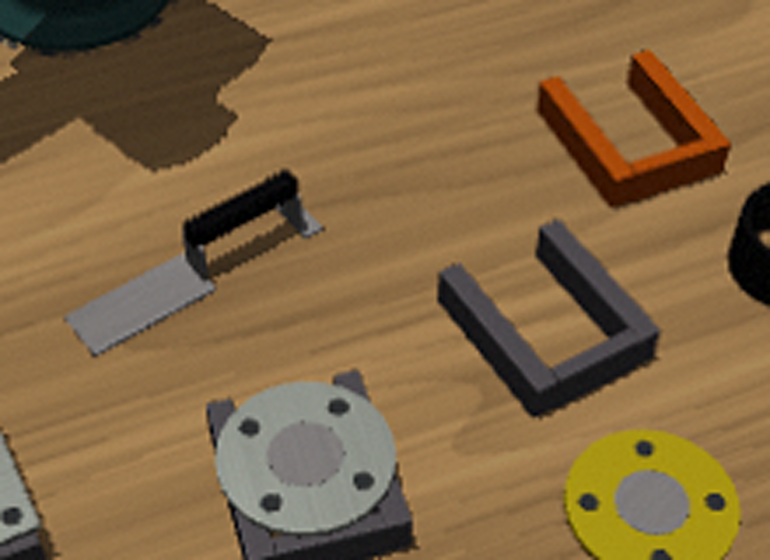

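Crop confirms: silver disc on the grey rest, empty grey U to the right, orange U ignored. I'll move above the lifter with tool x opposite to lifter x, keeping joint 6 in range.

Request:
{"name": "step_arm", "arguments": {
  "series": [0.04, -0.05, -0.01, -0.171, 0.08, -0.1, -0.02, -0.342, 0.12, -0.145, -0.04, -0.513, 0.155, -0.19, -0.05, -0.684, 0.195, -0.235, -0.06, -0.855, 0.235, -0.28, -0.06, -1.026, 0.27, -0.325, -0.06, -1.197, 0.305, -0.37, -0.06, -1.367]
}}

```text
time: 1.85
tool_pos: [0.4095, -0.1341, 0.2917]
tcp_rot: [1.906, 2.496, 0.001]
wrist_force: [1.6, 0.2, -0.1]
width: 1.0
grip_force: 0.0
```

```bash
python3 -c "
from h import *
plan(.46,.042,.30,105)"
```

```text
t 1.85 tcp [ 0.4095 -0.1341  0.2917] yaw 105.26 -> shift [ 0.1566  0.0951 -0.0083] turn 0.0045
```

Request:
{"name": "step_arm", "arguments": {
  "series": [0.052, 0.032, -0.008, 0, 0.104, 0.064, -0.008, 0, 0.157, 0.095, -0.008, 0, 0.157, 0.095, -0.008, 0]
}}

```text
time: 2.35
tool_pos: [0.461, 0.0442, 0.2995]
tcp_rot: [-1.905, -2.498, -0.002]
wrist_force: [0.4, -1.1, -0.5]
width: 1.003
grip_force: 0.0
```

```bash
python3 - <<'E'
from h import *
p=shot("wrist"); save(p,"w1.png",f=1.4); print(pose()[0].round(3))
for l,z in dict(lifter=0,flange=.04,rest_empty=0).items():
    for d in viewer.spot_point(p,l): print(l,d["score"],np.round(d["point"]),to_world(p,[d["point"]],z).round(4)[0])
E
```

```text
[[-0.263  0.965 -0.     0.461]
 [ 0.965  0.263 -0.     0.042]
 [-0.    -0.    -1.     0.299]
 [ 0.     0.     0.     1.   ]]
lifter 0.74 [259. 161.] [0.4319 0.044  0.    ]
flange 0.93 [467. 259.] [0.6967 0.0035 0.04  ]
```

View pics/w1.png

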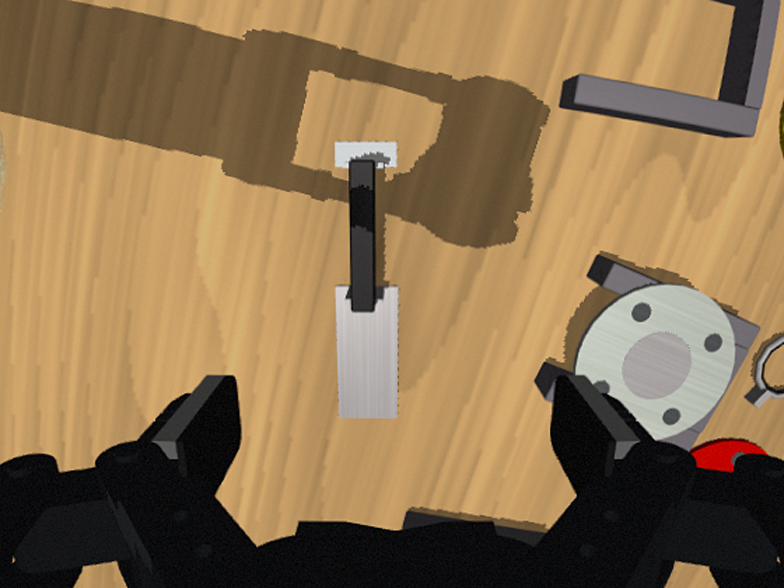

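```bash
python3 - <<'E'
from h import *
p=shot("wrist")
def W(pts,z): return to_world(p,np.array(pts)/1.4,z)
g=W([[363,162],[363,309]],.062); b=W([[340,418],[398,417]],.003).mean(0); f=W([[335,142],[397,142]],.003).mean(0)
n=W([[335,286],[397,286]],.003).mean(0)
print(g.round(4),b.round(4),n.round(4),f.round(4))
d=b-f; L=np.linalg.norm(d); u=d/L; print("len",L,"yaw",np.degrees(np.arctan2(u[1],u[0])),"origin",(b-.175*u).round(4),(f+.07*u).round(4),"gripmid",g.mean(0).round(4))
dg=g[1]-g[0];print("gripyaw",np.degrees(np.arctan2(dg[1],dg[0])),np.linalg.norm(dg))
o=(b-.175*u+f+.07*u)/2
plan(o[0],o[1],.032,np.degrees(np.arctan2(-u[1],-u[0])))
# flange: bright greyish blob
im=p["image"].astype(int); hsv=cv2.cvtColor(p["image"],cv2.COLOR_RGB2HSV)
for ch in [(hsv[...,1]<45)&(hsv[...,2]>110)]:
    n,lab,st,ce=cv2.connectedComponentsWithStats(ch.astype(np.uint8))
    for i in range(1,n):
        if st[i,4]>800: print(st[i],ce[i].round(1))
# rail near-end top edge corners by eye (1.4x): upper rail, lower rail
print(W([[602,254],[590,279],[547,363],[536,387]],.04).round(4))
E
```

```text
[[ 0.422   0.0904  0.062 ]
 [ 0.4482 -0.0138  0.062 ]] [ 0.4795 -0.1315  0.003 ] [ 0.4465 -0.011   0.003 ] [0.4172 0.1047 0.003 ]
len 0.24435047729572285 yaw -75.21219191510804 origin [0.4349 0.0377 0.003 ] [0.435  0.0371 0.003 ] gripmid [0.4351 0.0383 0.062 ]
gripyaw -75.87629840404314 0.10738604507615576
t 2.6 tcp [0.4604 0.0389 0.2993] yaw 104.84 -> shift [ 0.0051 -0.025   0.2673] turn 0.0009
[ 413   48  131   41 2420] [476.9  67.7]
[ 414  197  132  120 9549] [477.  251.2]
[ 242  200   45   95 3751] [264.8 250.5]
[[ 0.6182  0.0713  0.04  ]
 [ 0.6159  0.0498  0.04  ]
 [ 0.606  -0.0264  0.04  ]
 [ 0.6043 -0.0492  0.04  ]]
```

Wrist view: grip centred at 1.4x pixel (363,235), blade towards (368,418), flange at (657,363). The numbers agree, so I descend and grip.

Request:
{"name": "step_arm", "arguments": {
  "series": [0.005, -0.025, 0.05, 0, 0.005, -0.025, 0.11, 0, 0.005, -0.025, 0.165, 0, 0.005, -0.025, 0.21, 0, 0.005, -0.025, 0.245, 0, 0.005, -0.025, 0.267, 0, 0.005, -0.025, 0.267, 0],
  "gripper": 1.0
}}

```text
time: 3.48
tool_pos: [0.4331, 0.0371, 0.0306]
tcp_rot: [-1.915, -2.486, 0.005]
wrist_force: [0.4, 0.7, 0.4]
width: 1.003
grip_force: 0.0
```

Request:
{"name": "step_arm", "arguments": {
  "series": [0, 0, 0, 0, 0, 0, 0, 0, 0, 0, 0, 0, 0, 0, 0, 0, 0, 0, 0, 0, 0, 0, 0, 0],
  "gripper": 0.0,
  "newtons": 80
}}

```text
time: 4.22
tool_pos: [0.4362, 0.0388, 0.0331]
tcp_rot: [1.912, 2.491, 0.002]
wrist_force: [0.9, 0.7, 6.1]
width: 0.196
grip_force: 79.5
```

```bash
python3 -c "
from h import *
T,s=pose();print(T.round(4),s['wrist_force'].round(2),s['width'],s['grip_force'])
plan(.38,.04,.18,170)"
```

```text
[[-2.582e-01  9.661e-01  1.900e-03  4.362e-01]
 [ 9.661e-01  2.582e-01  1.000e-04  3.880e-02]
 [-4.000e-04  1.900e-03 -1.000e+00  3.310e-02]
 [ 0.000e+00  0.000e+00  0.000e+00  1.000e+00]] [0.95 0.72 6.1 ] 0.19589076559642624 79.46912169456482
t 4.225 tcp [0.4362 0.0388 0.0331] yaw 104.96 -> shift [ 0.0156 -0.0537 -0.147 ] turn -1.1351
```

Lifter held. I'll raise it and take one view of each rest on the way.

Request:
{"name": "step_arm", "arguments": {
  "series": [0, 0, -0.05, 0, 0, 0, -0.1, 0, -0.02, 0.03, -0.15, 0, -0.05, 0.06, -0.19, 0, -0.08, 0.09, -0.23, 0, -0.1, 0.1, -0.27, 0, -0.1, 0.1, -0.297, 0, -0.1, 0.1, -0.297, 0]
}}

```text
time: 5.22
tool_pos: [0.5584, -0.0324, 0.3305]
tcp_rot: [1.913, 2.49, 0.002]
wrist_force: [-0.4, 0.6, -2.7]
width: 0.198
grip_force: 79.2
```

```bash
python3 - <<'E'
from h import *
import pickle
p=shot("wrist"); pickle.dump(p,open("vA.pkl","wb")); save(p,"vA.png",f=1.4); plan(.52,.2,.33,105)
E
```

```text
t 5.275 tcp [ 0.5573 -0.0321  0.3284] yaw 104.95 -> shift [ 0.2339  0.0238 -0.0015] turn -0.0008
```

View pics/vA.png

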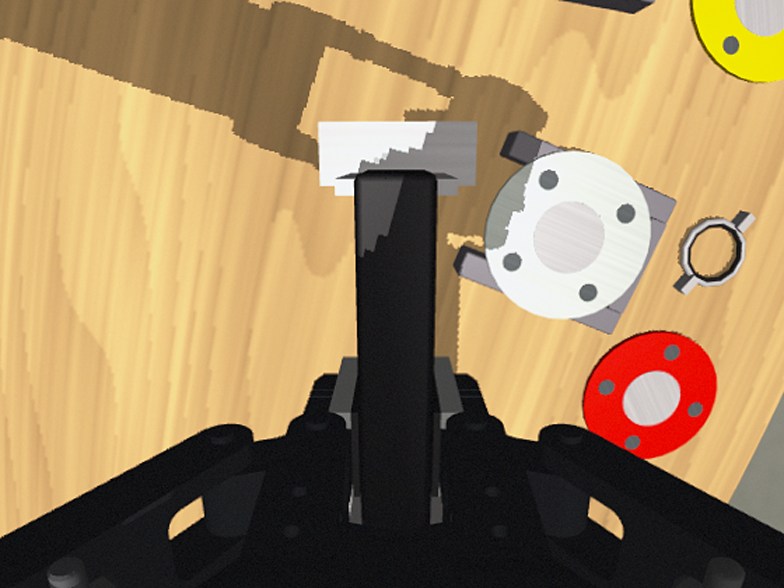

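View A: flange centre at (568,236), with bolt holes at (549,180), (626,213), (588,292) and (512,261) (1.4x pixels).

```bash
python3 - <<'E'
from h import *
import pickle
p=pickle.load(open("vA.pkl","rb"))
h=to_world(p,np.array([[549,180],[626,213],[588,292],[512,261]])/1.4,.046)
c=h.mean(0); e=(h[1]-h[0]+h[2]-h[3])/2; f=(h[0]-h[3]+h[1]-h[2])/2
print(c.round(4),np.degrees(np.arctan2(e[1],e[0])),np.degrees(np.arctan2(-f[0],f[1])),np.linalg.norm(e),np.linalg.norm(f))
r=to_world(p,np.array([[676,200],[612,333]])/1.4,.04); d=r[0]-r[1]
print("crossbar",r.round(4),np.degrees(np.arctan2(-d[0],d[1])),np.linalg.norm(d))
rim=to_world(p,np.array([[485,237],[651,237],[568,152],[568,319]])/1.4,.046); print(rim.round(4),rim.mean(0))
E
```

```text
[0.6964 0.0039 0.046 ] -6.332246567013227 -6.651551423429514 0.07162249066568817 0.07176939025689189
crossbar [[ 0.7772  0.0582  0.04  ]
 [ 0.765  -0.0663  0.04  ]] -5.612632078051618 0.12516488775100001
[[ 0.6288 -0.0145  0.046 ]
 [ 0.7642  0.023   0.046 ]
 [ 0.6729  0.0684  0.046 ]
 [ 0.7194 -0.063   0.046 ]] [0.69632057 0.0034694  0.046     ]
```

Request:
{"name": "step_arm", "arguments": {
  "series": [0.05, 0.005, 0, 0, 0.1, 0.01, 0, 0, 0.15, 0.015, 0, 0, 0.2, 0.02, 0, 0, 0.234, 0.024, 0, 0, 0.234, 0.024, 0, 0, 0.234, 0.024, 0, 0]
}}

```text
time: 6.15
tool_pos: [0.5192, 0.1996, 0.327]
tcp_rot: [-1.911, -2.491, 0.006]
wrist_force: [0.7, 0.5, -1.9]
width: 0.194
grip_force: 79.0
```

```bash
python3 - <<'E'
from h import *
import pickle
p=shot("wrist"); pickle.dump(p,open("vB.pkl","wb")); save(p,"vB.png",f=1.4)
for d in viewer.spot_point(p,"rest_empty"): print(d["score"],np.round(d["point"]),to_world(p,[d["point"]],0).round(4)[0])
E
```

```text
(no output)
```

View pics/vB.png

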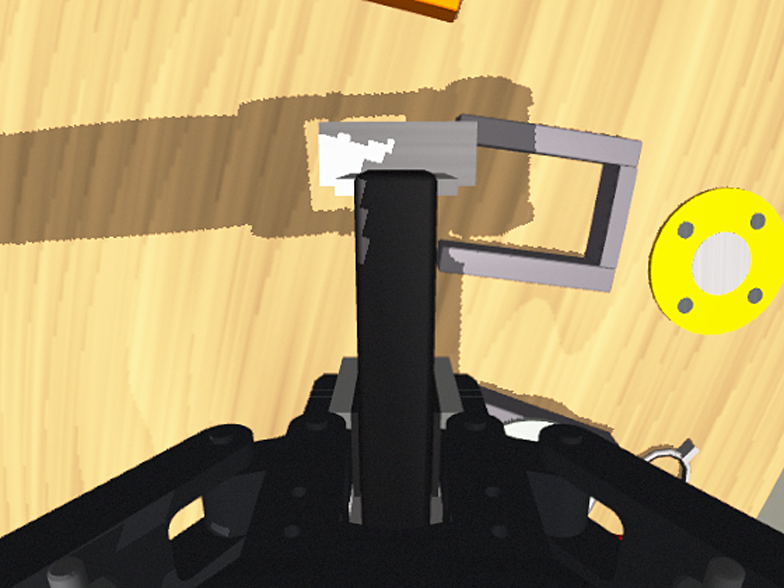

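View B: the empty rest's top face has far corners (641,140) and (610,292), with outer edges running back to (458,116) and (443,270).

```bash
python3 - <<'E'
from h import *
import pickle
p=pickle.load(open("vB.pkl","rb"))
r=to_world(p,np.array([[641,140],[610,292],[458,116],[443,270]])/1.4,.04)
print(r.round(4)); d=r[0]-r[1]; ey=np.linalg.norm(d)
y1=np.degrees(np.arctan2(-d[0],d[1])); 
for a,b in((0,2),(1,3)): e=r[a]-r[b]; print(np.linalg.norm(e),np.degrees(np.arctan2(e[1],e[0])))
print(ey,y1)
for y in (y1,y1+2): print("centre",(r[:2].mean(0)[:2]-.075*np.array([np.cos(np.radians(y)),np.sin(np.radians(y))])).round(4))
# refine flange orientation/pre-insertion
th=np.radians(-6.4); u=np.array([np.cos(th),np.sin(th)]); c=np.array([.6963,.0037])
print("pre",c-.265*u,"in",c-.133*u)
q=c-.275*u; plan(q[0],q[1],.14,180-6.4)
E
```

```text
[[0.6873 0.3263 0.04  ]
 [0.7065 0.2006 0.04  ]
 [0.5399 0.3026 0.04  ]
 [0.5629 0.1813 0.04  ]]
0.1493538270112601 9.121727545736952
0.14492321115580062 7.65730202141824
0.12712090638256537 8.687108147198492
centre [0.6228 0.2521]
centre [0.6232 0.2495]
pre [0.4329515  0.03323927] in [0.56412887 0.01852537]
t 6.25 tcp [0.52   0.1991 0.3281] yaw 104.91 -> shift [-0.1341 -0.1357  0.1884] turn -1.1989
```

Empty rest: centre (0.623, 0.252), yaw about 8.5°. Flange: (0.696, 0.004), yaw about −6.4°. Next is the pre-insertion pose.

Request:
{"name": "step_arm", "arguments": {
  "series": [-0.02, -0.02, 0.02, -0.15, -0.04, -0.04, 0.045, -0.3, -0.06, -0.06, 0.07, -0.45, -0.08, -0.08, 0.1, -0.6, -0.1, -0.1, 0.13, -0.75, -0.12, -0.12, 0.155, -0.9, -0.13, -0.13, 0.18, -1.05, -0.134, -0.136, 0.188, -1.199]
}}

```text
time: 7.25
tool_pos: [0.4214, 0.0337, 0.1392]
tcp_rot: [-0.171, -3.133, 0.001]
wrist_force: [-0.6, -0.1, -2.0]
width: 0.199
grip_force: 78.9
```

```bash
python3 -c "
from h import *
plan(.423,.0344,.046,173.6)"
```

```text
t 7.25 tcp [0.4214 0.0337 0.1392] yaw 173.77 -> shift [-0.0019  0.001   0.0932] turn 0.0029
```

Request:
{"name": "step_arm", "arguments": {
  "series": [-0.002, 0.001, 0.045, 0, -0.002, 0.001, 0.085, 0.003, -0.002, 0.001, 0.093, 0.003, -0.002, 0.001, 0.093, 0.003]
}}

```text
time: 7.75
tool_pos: [0.4257, 0.0358, 0.0485]
tcp_rot: [-0.18, -3.136, 0.0]
wrist_force: [0.1, 0.3, -1.5]
width: 0.196
grip_force: 78.9
```

```bash
python3 - <<'E'
from h import *
p=shot("scene"); T,s=pose()
# predicted blade corners from TCP pose: lifter axes = (-toolx, tooly, -toolz), origin 33 mm below... 
X=np.array([[-x,y,.033-.003] for x,y in((.05,.027),(.175,.027),(.175,-.027),(.05,-.027))])@T[:3,:3].T+T[:3,3]
px=to_px(p,X); q=p["image"].copy(); cv2.polylines(q,[np.round(px*16).astype(np.int32)],True,(255,0,0),1,shift=4)
th=np.radians(-6.4); Rr=np.array([[np.cos(th),-np.sin(th)],[np.sin(th),np.cos(th)]])
c=np.array([[-.075,-.064],[.075,-.064],[.075,.064],[-.075,.064]])@Rr.T+[.6963,.0037]
cv2.polylines(q,[np.round(to_px(p,np.c_[c,np.full(4,.04)])*16).astype(np.int32)],True,(0,255,0),1,shift=4)
p["image"]=q; save(p,"s1.png",(170,120,350,290),4); plan(.56413,.0185,.046,173.6)
E
```

```text
t 7.8 tcp [0.4268 0.036  0.0495] yaw 173.44 -> shift [-0.1384 -0.0017  0.0037] turn -0.0028
```

View pics/s1.png

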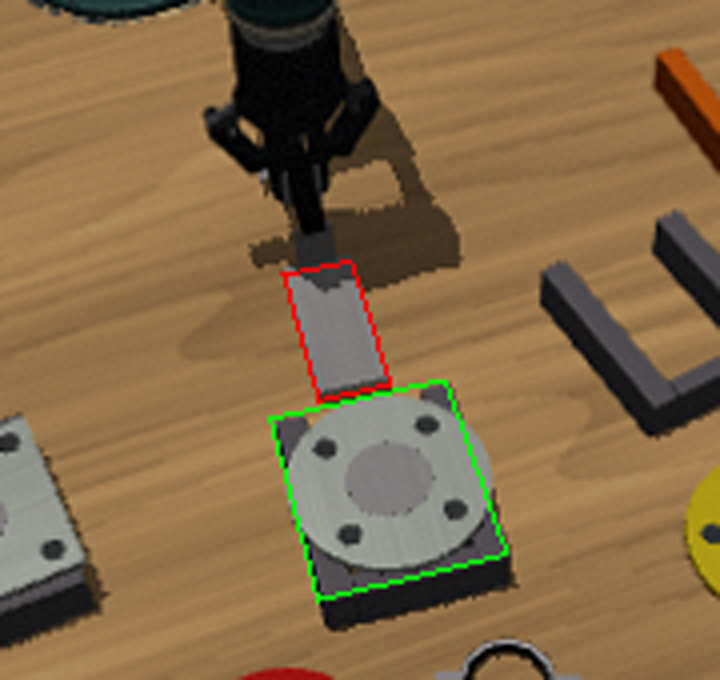

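The blade and rest models match the picture. I'll slide in.

Request:
{"name": "step_arm", "arguments": {
  "series": [-0.03, 0, 0, 0, -0.06, -0.001, 0, 0, -0.09, -0.001, 0, 0, -0.115, -0.001, 0, 0, -0.13, -0.001, 0, 0, -0.139, -0.001, 0, 0, -0.139, -0.001, 0, 0]
}}

```text
time: 8.68
tool_pos: [0.564, 0.0195, 0.0487]
tcp_rot: [0.179, 3.136, 0.0]
wrist_force: [-1.2, 1.0, -1.8]
width: 0.198
grip_force: 79.0
```

```bash
python3 - <<'E'
from h import *
for i in range(3): T,s=pose(); print(T[:3,3].round(4),s["wrist_force"].round(2)); viewer.read_camera("side")
plan(.56413,.0185,.046,173.6)
E
```

```text
[0.564  0.0195 0.0487] [-1.2   1.   -1.76]
[0.5632 0.0196 0.0484] [-0.78 -0.68 -2.11]
[0.5627 0.0196 0.0481] [-0.57 -0.49 -2.05]
t 8.825 tcp [0.5625 0.0197 0.048 ] yaw 173.49 -> shift [-0.0017 -0.001   0.002 ] turn -0.002
```

Request:
{"name": "step_arm", "arguments": {
  "series": [0, 0, -0.01, 0, 0, 0, -0.016, 0, 0, 0, -0.02, 0, 0, 0, -0.024, 0, 0, 0, -0.028, 0, 0, 0, -0.034, 0, 0, 0, -0.042, 0, 0, 0, -0.05, 0]
}}

```text
time: 9.82
tool_pos: [0.5637, 0.0196, 0.0989]
tcp_rot: [0.179, 3.136, 0.0]
wrist_force: [0.2, 1.0, -4.9]
width: 0.198
grip_force: 78.8
```

Request:
{"name": "step_arm", "arguments": {
  "series": [0, 0, -0.01, 0, 0, 0, -0.02, 0, 0, 0, -0.03, 0, 0, 0, -0.036, 0, 0, 0, -0.04, 0, 0, 0, -0.04, 0]
}}

```text
time: 10.58
tool_pos: [0.5638, 0.0195, 0.1385]
tcp_rot: [0.179, 3.136, 0.0]
wrist_force: [0.7, 0.8, -3.1]
width: 0.194
grip_force: 78.8
```

```bash
python3 - <<'E'
from h import *
p=shot("side"); save(p,"l1.png",(200,110,420,270),3.5)
T,s=pose(); print(s["wrist_force"].round(2),s["torque"].round(3),s["width"])
th=np.radians(8.5); u=np.array([np.cos(th),np.sin(th)]); c=np.array([.6229,.2515])-.133*u
plan(c[0],c[1],.137,188.5)
E
```

```text
[-0.27 -0.29 -4.27] [0.012 0.288 0.006] 0.19830438612793524
t 10.625 tcp [0.5635 0.0195 0.1381] yaw 173.48 -> shift [0.0958 0.2027 0.0012] turn -0.2622
```

View pics/l1.png

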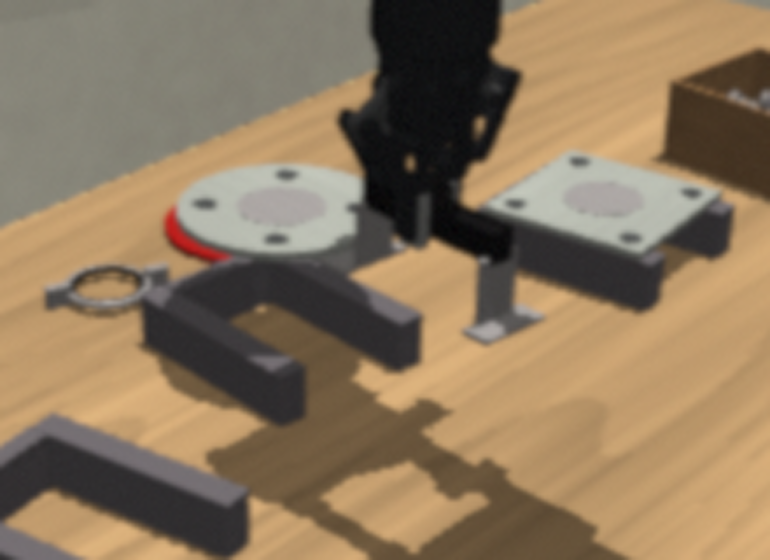

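The flange is up and level on the blade at crop (280,210). I carry it across gently.

Request:
{"name": "step_arm", "arguments": {
  "series": [0.002, 0.004, 0, -0.005, 0.006, 0.012, 0, -0.016, 0.011, 0.024, 0, -0.031, 0.018, 0.038, 0, -0.05, 0.025, 0.053, 0, -0.068, 0.032, 0.068, 0, -0.087, 0.039, 0.083, 0, -0.107, 0.047, 0.099, 0, -0.128]
}}

```text
time: 11.62
tool_pos: [0.5278, 0.1244, 0.1383]
tcp_rot: [-0.025, 3.141, 0.0]
wrist_force: [0.1, 0.4, -3.8]
width: 0.196
grip_force: 78.8
```

```bash
python3 -c "
from h import *
plan(.4914,.2318,.137,188.5)"
```

```text
t 11.625 tcp [0.5278 0.1244 0.1383] yaw -179.1 -> shift [0.0348 0.1079 0.0013] turn -0.1327
```

Request:
{"name": "step_arm", "arguments": {
  "series": [0.005, 0.016, 0, -0.02, 0.01, 0.032, 0, -0.04, 0.016, 0.048, 0, -0.06, 0.021, 0.064, 0, -0.08, 0.026, 0.08, 0, -0.098, 0.03, 0.094, 0, -0.115, 0.033, 0.103, 0, -0.127, 0.035, 0.108, 0, -0.133]
}}

```text
time: 12.62
tool_pos: [0.4915, 0.2313, 0.1383]
tcp_rot: [0.233, -3.133, 0.0]
wrist_force: [0.1, -0.6, -4.4]
width: 0.193
grip_force: 78.8
```

```bash
python3 - <<'E'
from h import *
p=shot("scene"); T,s=pose(); print(T.round(3))
q=p["image"].copy()
def ring(c,z,col):
    a=np.linspace(0,2*np.pi,60); cv2.polylines(q,[np.round(to_px(p,np.c_[c[0]+.07*np.cos(a),c[1]+.07*np.sin(a),np.full(60,z)])*16).astype(np.int32)],True,col,1,shift=4)
c=(T@[-.133,0,.033,1])[:2]; ring(c,.138-.033+.009,(255,0,0)); print("expected flange",c)
th=np.radians(8.5); Rr=np.array([[np.cos(th),-np.sin(th)],[np.sin(th),np.cos(th)]])
b=np.array([[-.075,-.064],[.075,-.064],[.075,.064],[-.075,.064]])@Rr.T+[.6229,.2515]
cv2.polylines(q,[np.round(to_px(p,np.c_[b,np.full(4,.04)])*16).astype(np.int32)],True,(0,255,0),1,shift=4)
for d in viewer.spot_point(p,"flange"): print(d["score"],to_world(p,[d["point"]],.108).round(4)[0],np.round(d["point"]))
p["image"]=q; save(p,"c1.png",(230,110,430,270),3.8); plan(.4914,.2318,.137,188.5)
E
```

```text
[[-0.989 -0.148 -0.     0.491]
 [-0.148  0.989  0.     0.232]
 [ 0.     0.    -1.     0.138]
 [ 0.     0.     0.     1.   ]]
expected flange [0.62286281 0.25121969]
0.93 [0.8685 0.1919 0.108 ] [362. 256.]
0.78 [0.6153 0.2607 0.108 ] [339. 177.]
0.62 [ 0.8983 -0.1299  0.108 ] [241. 313.]
t 12.725 tcp [0.4915 0.2311 0.1383] yaw -171.53 -> shift [0.     0.0007 0.0013] turn -0.0005
```

View pics/c1.png

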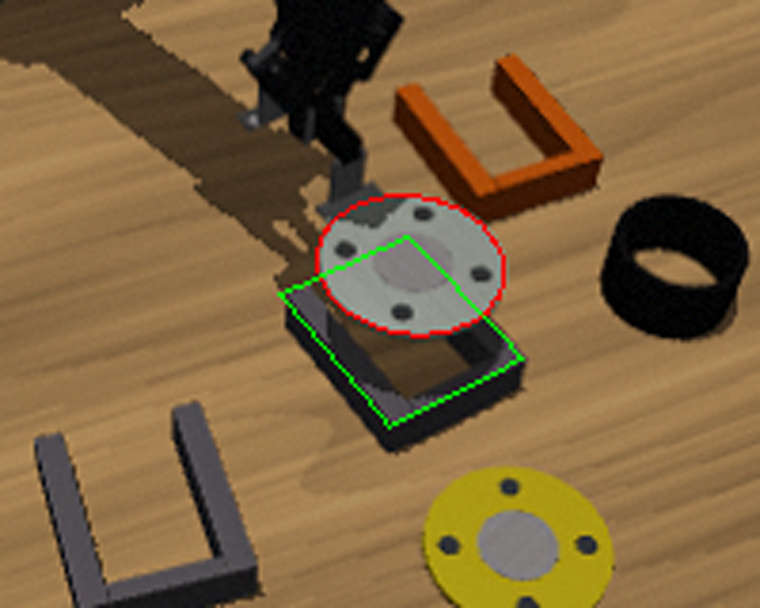

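The flange sits where the model says it should, and the rest outline matches. I lower it.

Request:
{"name": "step_arm", "arguments": {
  "series": [0, 0, 0.008, 0, 0, 0, 0.022, 0, 0, 0, 0.036, 0, 0, 0, 0.048, 0, 0, 0, 0.056, 0, 0, 0, 0.062, 0, 0, 0, 0.067, 0, 0, 0, 0.072, 0]
}}

```text
time: 13.72
tool_pos: [0.4924, 0.2311, 0.0666]
tcp_rot: [-0.231, 3.131, 0.001]
wrist_force: [0.6, 0.6, -1.9]
width: 0.198
grip_force: 78.9
```

Request:
{"name": "step_arm", "arguments": {
  "series": [0, 0, 0.006, 0, 0, 0, 0.012, 0, 0, 0, 0.018, 0, 0, 0, 0.024, 0, 0, 0, 0.028, 0, 0, 0, 0.031, 0, 0, 0, 0.031, 0]
}}

```text
time: 14.6
tool_pos: [0.4915, 0.2307, 0.035]
tcp_rot: [0.231, -3.133, 0.0]
wrist_force: [0.3, -0.9, -1.5]
width: 0.198
grip_force: 78.9
```

```bash
python3 - <<'E'
from h import *
for i in range(5):
    T,s=pose(); print(T[:3,3].round(4),s["wrist_force"].round(2)); p=viewer.read_camera("scene")
p=shot("scene")
for d in viewer.spot_point(p,"flange"): print(d["score"],to_world(p,[d["point"]],.04).round(4)[0])
E
```

```text
[0.4915 0.2307 0.035 ] [ 0.33 -0.94 -1.53]
[0.4917 0.2307 0.0353] [-0.3  -0.33 -2.08]
[0.4918 0.2308 0.0354] [-0.08  0.57 -2.2 ]
[0.4919 0.2308 0.0355] [-0.44 -0.47 -3.04]
[0.4919 0.2308 0.0355] [ 0.02 -0.76 -2.86]
0.87 [0.6157 0.2599 0.04  ]
0.86 [ 0.8609 -0.125   0.04  ]
0.82 [0.839  0.2333 0.04  ]
```

Request:
{"name": "step_arm", "arguments": {
  "series": [0, 0, 0.0006, 0, 0, 0, 0.0012, 0, 0, 0, 0.0018, 0, 0, 0, 0.0024, 0, 0, 0, 0.0024, 0, 0, 0, 0.0024, 0]
}}

```text
time: 15.7
tool_pos: [0.4917, 0.2308, 0.0331]
tcp_rot: [0.231, -3.133, -0.0]
wrist_force: [-1.6, -1.3, 0.3]
width: 0.199
grip_force: 79.3
```

Request:
{"name": "step_arm", "arguments": {
  "series": [0, 0, 0.0003, 0, 0, 0, 0.0005, 0, 0, 0, 0.0005, 0]
}}

```text
time: 16.08
tool_pos: [0.4916, 0.2309, 0.033]
tcp_rot: [0.231, -3.133, -0.0]
wrist_force: [-4.0, -0.4, 5.2]
width: 0.199
grip_force: 80.3
```

Request:
{"name": "step_arm", "arguments": {
  "series": [0, 0, 0, 0, 0, 0, 0, 0, 0, 0, 0, 0, 0, 0, 0, 0, 0, 0, 0, 0, 0, 0, 0, 0, 0, 0, 0, 0, 0, 0, 0, 0],
  "gripper": 1.0
}}

```text
time: 17.08
tool_pos: [0.4917, 0.2307, 0.0324]
tcp_rot: [-0.231, 3.133, 0.0]
wrist_force: [0.7, -1.1, 0.6]
width: 0.996
grip_force: 0.0
```

Request:
{"name": "step_arm", "arguments": {
  "series": [0, 0, -0.02, 0, 0, 0, -0.05, 0, 0, 0, -0.1, 0, 0, 0, -0.16, 0, 0, 0, -0.2, 0, 0.03, 0, -0.24, 0, 0.06, 0, -0.26, 0, 0.06, 0, -0.26, 0]
}}

```text
time: 18.08
tool_pos: [0.4322, 0.2223, 0.295]
tcp_rot: [-0.232, 3.128, 0.003]
wrist_force: [0.7, 0.2, -0.7]
width: 1.003
grip_force: 0.0
```

```bash
python3 - <<'E'
from h import *
p=shot("scene"); save(p,"f1.png",(180,100,400,270),3.5); T,s=pose(); print(T[:3,3].round(3),s["width"],s["wrist_force"].round(2))
for l in("flange","lifter"):
    for d in viewer.spot_point(p,l): print(l,round(d["score"],2),to_world(p,[d["point"]],.04 if l=="flange" else 0).round(4)[0])
E
```

```text
[0.432 0.222 0.293] 1.0013311214348952 [-0.37 -0.73 -0.17]
flange 0.98 [0.6118 0.2619 0.04  ]
flange 0.95 [0.833  0.2383 0.04  ]
flange 0.74 [ 0.873  -0.1284  0.04  ]
lifter 0.62 [0.4875 0.2287 0.    ]
```

View pics/f1.png

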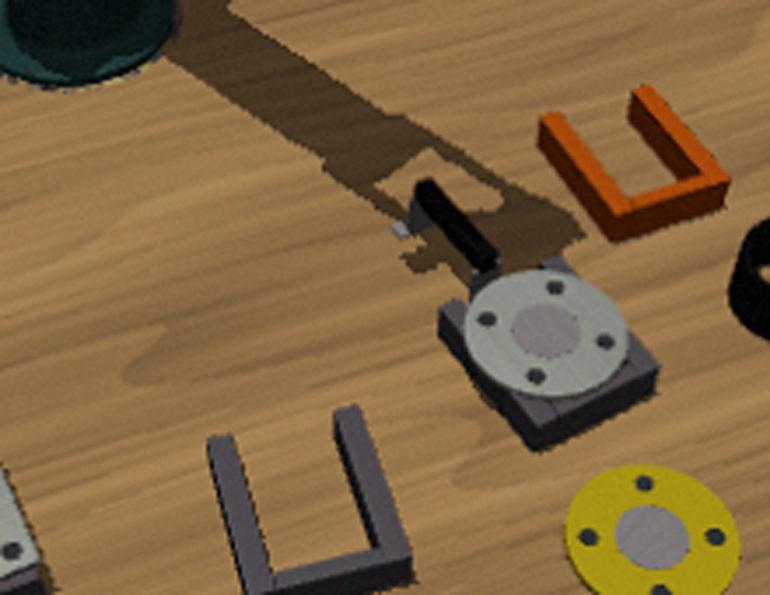

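The flange lies flat on the grey rest with its hub at crop (546,331). The lifter stands upright with its blade underneath, and the gripper is clear. One numeric check, then hand in.

```bash
python3 - <<'E'
from h import *
p=shot("scene")
c=to_world(p,[[546/3.5+180,331/3.5+100]],.046)[0]; err=np.linalg.norm(c[:2]-[.6229,.2515]); print(c,err)
r=to_world(p,np.array([[658,370],[541,428]])/3.5+[180,100],.04); print(r)
if err<.013: print(job.finish_job())
E
```

```text
[0.6256493  0.25335615 0.046     ] 0.0033172229578661686
[[0.69488158 0.32428967 0.04      ]
 [0.71144615 0.20552339 0.04      ]]
the job is handed in; nothing more can be done
None
```

The flange lies flat on the empty grey rest, about 3 mm off centre by camera measurement. The lifter stands upright on the bench with its blade still under the flange, the square plate was left alone, the gripper is clear, and the job is handed in (no verdict was returned).

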